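# Rack the glaze test tiles and click the covers shut

### The arm

A 7-joint arm with a two-finger parallel gripper is mounted at the origin on the work surface. World frame = base frame: x ahead of the robot, y to its left, z up, the work surface at z = 0. Lengths are in m, angles in rad, forces in N, time in s.
With the tool pointing down it reaches from about 0.425 to 0.95 m from the base axis. Payload 4.7 kg.
Tool frame: the origin (TCP) lies between the finger pads; the fingertips stand 25 mm ahead of it and the grasp point (between the pads) lies 6 mm ahead of it; z points along the fingers, y is the line along which they close (so a half turn about z gives the same grasp; the last joint's range is limited). The gripper opens to 85 mm and grips with 20 to 120 N. Pads are 22 mm wide; open, the fingers measure 114 mm over their backs; the gripper's body (76 mm by 85 mm) begins 54 mm behind the grasp point. The pads swing forward as they close: fully open they stand 13 mm farther back than shut.
Start: joints at [-1.131, 0.469, -0.049, 1.532, 0.024, 1.141, -0.082], TCP at [0.305, 0.602, 0.256] pointing down, gripper open.
Joint ranges: [-2.59, 2.59], [-0.33, 1.99], [-1.39, 1.29], [0.1, 2.45], [-1.04, 4.18], [0.21, 1.99], [-2.66, 2.66]. Speed limits (rad/s): [2.57, 2.57, 3.14, 3.14, 3.14, 3.14, 3.14].

### API

Orientations are given as a 3x3 rotation matrix whose columns are the frame's x, y, z axes.
In Python, from rig import * gives the robot as it stands. Calls block until the motion is done:
- movep(position, orientation): joint-space move of the TCP to a pose.
- move_l(position, attitude=None, feed=0.15, until_force=None): straight line of the TCP; attitude=None keeps the orientation; feed is the mean speed in m/s. With until_force (N) it stops when the force on the tool has changed by that much, and returns True; else False.
- move_joints(angles): joint-space move.
- command_gripper(opening, newtons=None): finger opening in m; newtons is the grip in N (None keeps the last); returns when the fingers have stopped.
- sleep(seconds).
- inverse_kinematics(position, orientation): joint angles nearest the present ones, or None.
- sense(): the state.
- camera(name): name is "side" or "top"; returns (picture, depth): 384x512x3 uint8, red, green, blue; 384x512 float32, m along the optical axis (not along the pixel's ray), 0 where there is no reading.
- camera_params(name): a dict with "K" (3x3 intrinsics, pixels), "dist" ([k1, k2, p1, p2, k3] as OpenCV has them; the pictures are not rectified), "position" and "rotation" of the camera in the world. Camera axes: x right, y down, z forward; pixel columns grow to the right and rows downward; lengths in m; the calibration is good to about 2 mm. A picture is of the moment at which its call begins. camera_params takes no time and is no camera call.
A pose or a line that the arm cannot do raises Unreachable and nothing moves.
- finish_job(): hands the job in; it is judged then, once.
The state is a dict: "time_s": time; "joint_pos": joint angles; "qd": joint speeds; "joint_efforts": joint torques, N m; "position": TCP position; "tcp_rot": TCP orientation; "wrist_force": force on the tool from outside, world axes, zero at the start; "ft_torque": the same for the moment, N m; "finger_gap": finger opening in m; "gripper_force": force on a finger pad.
Only numpy, scipy, OpenCV 4.12 (cv2) and the standard library are available. Lean on these libraries where they do the work, as an engineer would, in place of code of your own. Each camera call takes 0.05 s, during which the arm holds its last target. There are 200 camera calls.

### The job

Slide every glaze test tile on the table into the rack of its own colour, blue tiles into the blue rack and green into the green, with its foot under the rack's lips and far enough in that the cover can close behind it. When all tiles are in, tip both racks' covers over and press them down until they click and stay shut (also on a rack that got no tile). Leave the jars, the sponge and the lump of clay where they are.

Things in the scene. Friction and masses are not known exactly. Their poses are not given: they have to be found in the camera images.
- blue_rack: blue rack fixed on the table: straight lane 220 mm long (its x), 96 wide (y, walls), no floor. Mouth at -x end, facing the robot; a blue stop block 45 mm high closes the +x end, inner face at x = +100 mm. Takes two tiles in line. Origin: its middle, at table height. Yaw differs between starts; the racks may change places
- blue_mouth (a point): middle of the blue rack's mouth (rack x = -110 mm), at table height; axes as the rack. Side walls leave the lane 72 mm wide (y = -36 to +36 mm); lips overhang both sides of the lane all along, underside 15 mm and top 23 mm above the table, leaving a gap 30 mm wide between them (y = -15 to +15 mm)
- blue_cover (a joint): angle of the blue cover: 0 shut, flat across the gap (top 32 mm above table); 1.57 upright; to 1.9 leaning outward to rack +y. Starts at 1.65 to 1.85; near upright it stays as left, tipped over below about 1.2 it falls and stops ajar at about 0.16 rad on a sprung catch; 5 to 12 N down on the black pad snaps it under the catch and it stays at 0. A tile under it stops it
- blue_cover_hinge (a point): middle of the blue cover's hinge line, fixed on the rack at rack x = -90 mm, y = +50 mm, 29 mm above the table; the hinge line runs along the rack's x
- blue_cover_edge (a point): middle of the free edge of the blue cover, a blue plate 98 mm from hinge to end, 40 mm along the lane (rack x = -110 to -70 mm), 6 mm thick. Point 94 mm from the hinge; when shut at rack x = -90, y = -44 mm, 29 mm high. Black press pad: rack x = -90, y = -20 mm. Round steel catch beyond the edge, at y = -50 mm, its top 43 mm high, on a dark post 44 mm high, y = -62 to -72 mm
- blue_tile1: fired test tile, an upside-down T of terracotta with blue glaze on the upright; None if absent. Foot 70 mm (x) x 60 mm (y) x 10 mm thick; along its middle an upright plate 70 mm long (x), 12 mm thick (y), top 80 mm above the foot's underside. About 0.2 kg. Origin: centre of the foot's underside, z up; a half turn makes no difference. Starts standing, any yaw
- blue_tile2: fired test tile, an upside-down T of terracotta with blue glaze on the upright; None if absent. Foot 70 mm (x) x 60 mm (y) x 10 mm thick; along its middle an upright plate 70 mm long (x), 12 mm thick (y), top 80 mm above the foot's underside. About 0.2 kg. Origin: centre of the foot's underside, z up; a half turn makes no difference. Starts standing, any yaw
- green_rack: green rack fixed on the table: straight lane 220 mm long (its x), 96 wide (y, walls), no floor. Mouth at -x end, facing the robot; a green stop block 45 mm high closes the +x end, inner face at x = +100 mm. Takes two tiles in line. Origin: its middle, at table height. Yaw differs between starts; the racks may change places
- green_mouth (a point): middle of the green rack's mouth (rack x = -110 mm), at table height; axes as the rack. Side walls leave the lane 72 mm wide (y = -36 to +36 mm); lips overhang both sides of the lane all along, underside 15 mm and top 23 mm above the table, leaving a gap 30 mm wide between them (y = -15 to +15 mm)
- green_cover (a joint): angle of the green cover: 0 shut, flat across the gap (top 32 mm above table); 1.57 upright; to 1.9 leaning outward to rack +y. Starts at 1.65 to 1.85; near upright it stays as left, tipped over below about 1.2 it falls and stops ajar at about 0.16 rad on a sprung catch; 5 to 12 N down on the black pad snaps it under the catch and it stays at 0. A tile under it stops it
- green_cover_hinge (a point): middle of the green cover's hinge line, fixed on the rack at rack x = -90 mm, y = +50 mm, 29 mm above the table; the hinge line runs along the rack's x
- green_cover_edge (a point): middle of the free edge of the green cover, a green plate 98 mm from hinge to end, 40 mm along the lane (rack x = -110 to -70 mm), 6 mm thick. Point 94 mm from the hinge; when shut at rack x = -90, y = -44 mm, 29 mm high. Black press pad: rack x = -90, y = -20 mm. Round steel catch beyond the edge, at y = -50 mm, its top 43 mm high, on a dark post 44 mm high, y = -62 to -72 mm
- green_tile1: fired test tile, an upside-down T of terracotta with green glaze on the upright; None if absent. Foot 70 mm (x) x 60 mm (y) x 10 mm thick; along its middle an upright plate 70 mm long (x), 12 mm thick (y), top 80 mm above the foot's underside. About 0.2 kg. Origin: centre of the foot's underside, z up; a half turn makes no difference. Starts standing, any yaw
- green_tile2: fired test tile, an upside-down T of terracotta with green glaze on the upright; None if absent. Foot 70 mm (x) x 60 mm (y) x 10 mm thick; along its middle an upright plate 70 mm long (x), 12 mm thick (y), top 80 mm above the foot's underside. About 0.2 kg. Origin: centre of the foot's underside, z up; a half turn makes no difference. Starts standing, any yaw
- glaze_jar: bystander: amber glass jar with white lid, 60 mm across, 85 mm high; origin at centre of its underside
- slip_jar: bystander: clear jar with red lid, 60 mm across, 85 mm high; origin at centre of its underside
- sponge: bystander: yellow sponge block 60 x 100 x 30 mm; origin at centre of its underside
- clay_lump: bystander: grey lump of clay, 96 mm across, 56 mm high; origin at centre of its underside
Not all that is in view belongs to the job. Leave any yellow look-alike of the blue_tile1 alone. Leave any yellow look-alike of the green_tile2 alone.

How it is judged:
On the way, in this order (a step that is already met when the one before it is completed fails the run):
1. every tile present stands in the rack of its own colour, foot under the lips, past the cover (x of blue_tile1 in the frame of blue_rack between -0.04 and 0.08 m and y of blue_tile1 in the frame of blue_rack between -0.014 and 0.014 m and z of each of blue_tile1, blue_tile2 in the frame of blue_rack below 0.006 m and angle between each of blue_tile1, blue_tile2, green_tile1, green_tile2's own z axis and vertical below 0.1 rad and x of blue_tile2 in the frame of blue_rack between -0.04 and 0.08 m and y of blue_tile2 in the frame of blue_rack between -0.014 and 0.014 m and x of green_tile1 in the frame of green_rack between -0.04 and 0.08 m and y of green_tile1 in the frame of green_rack between -0.014 and 0.014 m and z of each of green_tile1, green_tile2 in the frame of green_rack below 0.006 m and x of green_tile2 in the frame of green_rack between -0.04 and 0.08 m and y of green_tile2 in the frame of green_rack between -0.014 and 0.014 m), for 0.2 s.
2. both covers are shut (value of joint each of blue_cover, green_cover below 0.06 rad), for 0.2 s.
At the end, for the whole second after the job is handed in: Every tile present stands in the rack of its own colour: rack x between -40 and +80 mm, within 14 mm of the lane's middle, foot on the table (under 6 mm), upright within 0.1 rad; both covers are shut (below 0.06 rad) by themselves (all of step 1 and all of step 2); the robot touches nothing.
It fails at once if the glaze jar is shoved more than 50 mm (distance of glaze_jar from where it was at the start of the episode above 0.05 m).
It fails at once if the slip jar is shoved more than 50 mm (distance of slip_jar from where it was at the start of the episode above 0.05 m).
It fails at once if the sponge is shoved more than 50 mm (distance of sponge from where it was at the start of the episode above 0.05 m).
It fails at once if the clay lump is shoved more than 50 mm (distance of clay_lump from where it was at the start of the episode above 0.05 m).
Of blue_tile1, blue_tile2, green_tile1, green_tile2 only 3 to 4 are there at a start; the rules pass over those that are not, and their reading is None.
At some moment in a run one of blue_tile1, blue_tile2, green_tile1, green_tile2 may be knocked a few centimetres aside while the robot is not near it.
Once in a run the grip may slacken for a moment while it holds something.
It also fails if it takes over 210 s, if anything falls off the work surface, if the arm or the gripper's body presses on something with over 40 N, if the wrist force passes 120 N, or if a joint passes its speed limit or range.

## Working session

There is one attempt and no reset: what is moved stays moved. The work goes in short steps, each a Python script; the robot and the scene stay as the last script left them, time stands still between calls to the robot, and variables do not carry over. Pictures are saved under pics/ and viewed, at most 14 in all, crops included, and the job is handed in when it is done.

```bash
mkdir -p pics; ls
python3 - <<'E'
from rig import *
import cv2,numpy as np
for n in("top","side"):
    p,d=camera(n);cv2.imwrite(f"pics/{n}0.png",p[:,:,::-1]);np.savez(f"{n}0.npz",p=p,d=d)
    c=camera_params(n);print(n,c)
s=sense();print(s["time_s"],s["position"],s["tcp_rot"],s["finger_gap"])
E
```

```text
pics
top {'K': array([[447.61825385,   0.        , 252.76502378],
       [  0.        , 447.61825385, 189.85970717],
       [  0.        ,   0.        ,   1.        ]]), 'dist': array([-0.10244058,  0.        ,  0.        ,  0.        ,  0.        ]), 'position': array([0.28870626, 0.0155928 , 1.30697928]), 'rotation': array([[-0.00156977, -0.98255765,  0.18595159],
       [-0.99989625, -0.00112041, -0.01436114],
       [ 0.01431899, -0.18595484, -0.98245395]])}
side {'K': array([[378.06161743,   0.        , 250.24721236],
       [  0.        , 378.06161743, 183.42900489],
       [  0.        ,   0.        ,   1.        ]]), 'dist': array([-0.11344285,  0.        ,  0.        ,  0.        ,  0.        ]), 'position': array([ 0.37286462, -0.79313978,  0.8321615 ]), 'rotation': array([[ 0.98896161, -0.08821959,  0.11904719],
       [-0.14694441, -0.68714179,  0.7115079 ],
       [ 0.01903337, -0.72114732, -0.69252023]])}
0.1 [0.30476376 0.60176358 0.25537333] [[-8.92134699e-01  4.51768960e-01 -6.97247159e-04]
 [ 4.51769488e-01  8.92133290e-01 -1.58821308e-03]
 [-9.54679675e-05 -1.73189499e-03 -9.99998496e-01]] 0.08558598662489582
```

View pics/top0.png

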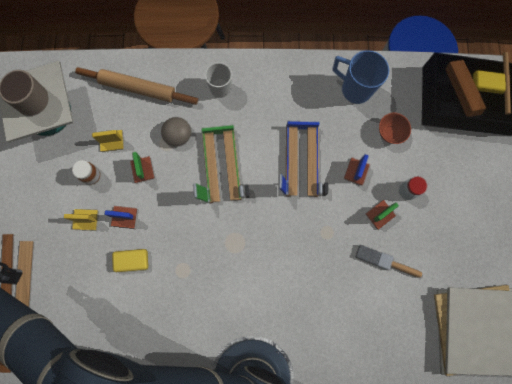

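View pics/side0.png

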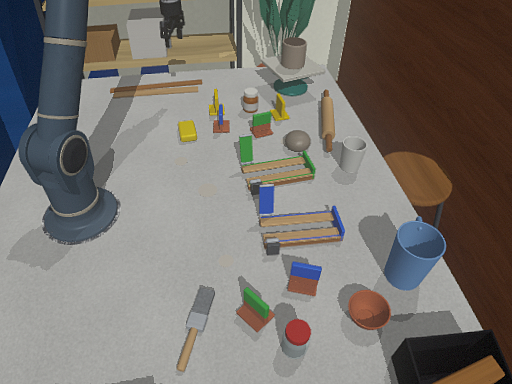

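```bash
cat > h.py <<'E'
import cv2,numpy as np
from rig import *
def cloud(n,p=None,d=None):
    if p is None: p,d=camera(n)
    c=camera_params(n);h,w=d.shape
    u,v=np.meshgrid(np.arange(w),np.arange(h))
    r=cv2.undistortPoints(np.stack([u,v],-1).reshape(-1,1,2).astype(float),c["K"],c["dist"]).reshape(h,w,2)
    ray=np.dstack([r,np.ones((h,w))])@c["rotation"].T
    X=c["position"]+ray*d[...,None]
    X[d==0]=np.nan
    return p,X,ray,c["position"]
def masks(p):
    H=cv2.cvtColor(p,cv2.COLOR_RGB2HSV);h,s,v=[H[...,i].astype(int) for i in range(3)]
    return {"green":(h>45)&(h<80)&(s>110)&(v>50),"blue":(h>108)&(h<130)&(s>140)&(v>60)}
def onplane(ray,o,z): return o+ray*((z-o[2])/ray[...,2:])
def comps(m,k=15):
    n,l,st,ce=cv2.connectedComponentsWithStats(m.astype(np.uint8),connectivity=8)
    return [l==i for i in range(1,n) if st[i,4]>=k]
def line(P):
    c=P.mean(0);w,V=np.linalg.eigh(np.cov((P-c).T));v=V[:,1]
    return c,np.degrees(np.arctan2(v[1],v[0])),np.ptp((P-c)@v),np.ptp((P-c)@V[:,0])
def tiles(n="top",p=None,d=None):
    p,X,ray,o=cloud(n,p,d);out=[]
    for k,m in masks(p).items():
        for c in comps(m):
            z=X[...,2]
            if not np.nanmax(np.where(c,X[...,0],np.nan))<0.95: continue
            t=c&(z>0.068)&(z<.095)
            if t.sum()>8:
                q=onplane(ray,o,.08)[t][:,:2]; cc,a,L,W=line(q)
                out.append((k,cc.round(4),round(a,1),round(L,3),round(W,3),int(t.sum()),np.argwhere(c).mean(0).astype(int)))
    return out
E
python3 - <<'E'
from h import *
for n in("top","side"):
    f=np.load(n+"0.npz");p,d=f["p"],f["d"]
    print(n)
    for t in tiles(n,p,d):print(t)
    p,X,ray,o=cloud(n,p,d)
    for k,m in masks(p).items():
        for c in comps(m,8):
            z=X[c][:,2];print(k,np.argwhere(c).mean(0).astype(int),c.sum(),np.nanmedian(X[c],0).round(3),np.nanpercentile(z,[2,98]).round(3))
f=np.load("top0.npz");P,X,ray,o=cloud("top",f["p"],f["d"])
im=P[100:240,90:430];cv2.imwrite("pics/c.png",cv2.resize(im[...,::-1],(800,330),interpolation=cv2.INTER_CUBIC))
E
```

```text
top
('green', array([0.5943, 0.3264]), np.float64(-166.3), np.float64(0.068), np.float64(0.014), 107, array([164, 137]))
('green', array([0.5148, 0.1435]), np.float64(-171.8), np.float64(0.038), np.float64(0.011), 45, array([192, 201]))
('green', array([ 0.4604, -0.3789]), np.float64(125.8), np.float64(0.066), np.float64(0.012), 94, array([211, 387]))
('blue', array([ 0.5907, -0.3135]), np.float64(157.9), np.float64(0.069), np.float64(0.012), 92, array([165, 361]))
('blue', array([ 0.5378, -0.0878]), np.float64(179.2), np.float64(0.04), np.float64(0.003), 20, array([185, 283]))
('blue', array([0.453 , 0.3748]), np.float64(83.0), np.float64(0.07), np.float64(0.013), 110, array([214, 117]))
green [128 217] 92 [0.713 0.1   0.042] [0.034 0.049]
green [164 137] 146 [0.594 0.326 0.076] [0.044 0.083]
green [192 201] 118 [0.514 0.14  0.073] [0.036 0.105]
green [211 387] 96 [ 0.461 -0.38   0.079] [0.074 0.083]
blue [ 35 421] 1997 [ 1.298 -0.749 -0.422] [-0.431 -0.412]
blue [123 303] 111 [ 0.73  -0.153  0.042] [0.036 0.047]
blue [165 361] 107 [ 0.591 -0.313  0.078] [0.057 0.083]
blue [185 283]
[... 1472 characters left out ...]
 1.538 -0.344] [-0.347 -0.338]
blue [85 21] 62 [-0.478  0.929 -0.046] [-0.112  0.008]
blue [113 220] 54 [0.45  0.346 0.08 ] [0.045 0.084]
blue [130   3] 11 [-0.657  0.899 -0.271] [-0.289 -0.257]
blue [135   3] 13 [-0.658  0.9   -0.308] [-0.32  -0.293]
blue [145   8] 17 [-0.659  0.897 -0.369] [-0.383 -0.351]
blue [149   3] 10 [-0.697  0.898 -0.391] [-0.4   -0.384]
blue [162   3] 86 [-0.736  0.899 -0.487] [-0.593 -0.41 ]
blue [157   9] 21 [-0.692  0.9   -0.453] [-0.479 -0.416]
blue [199 266] 345 [ 0.536 -0.089  0.079] [0.037 0.117]
blue [220 338] 89 [ 0.73  -0.165  0.045] [0.024 0.048]
blue [215 275] 8 [ 0.563 -0.104  0.025] [0.024 0.026]
blue [270 305] 388 [ 0.591 -0.32   0.069] [0.042 0.084]
```

View pics/c.png

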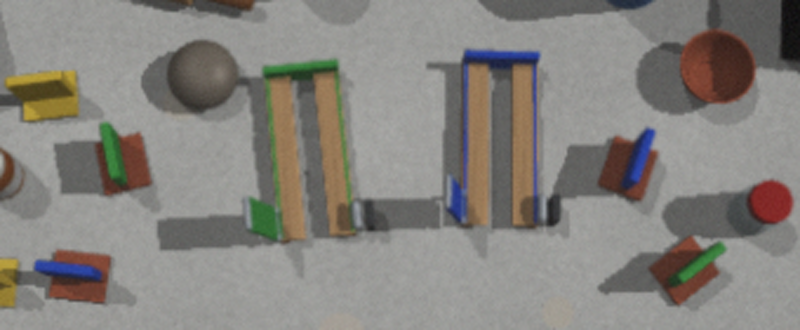

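```bash
cat >> h.py <<'E'
def racks(p,d,n="top"):
    p,X,ray,o=cloud(n,p,d);H=cv2.cvtColor(p,cv2.COLOR_RGB2HSV).astype(int);h,s=H[...,0],H[...,1]
    P=onplane(ray,o,.023)[...,:2]
    m=(h>5)&(h<22)&(s>70)&(X[...,2]>.012)&(X[...,2]<.034)&(P[...,0]>.4)&(P[...,0]<.8)&(abs(P[...,1])<.25)
    cs=[c for c in comps(m,150)]
    return [(np.argwhere(c).mean(0).astype(int),)+line(P[c]) + (cv2.minAreaRect((P[c]*1000).astype(np.float32)),) for c in cs]
E
python3 - <<'E'
from h import *
for n in("top","side"):
    f=np.load(n+"0.npz")
    for r in racks(f["p"],f["d"],n):print(n,*r)
    p,X,ray,o=cloud(n,f["p"],f["d"])
    for k,m in masks(p).items():
        for c in comps(m&(X[...,2]>.038)&(X[...,2]<.05)&(X[...,0]>.69)&(X[...,0]<.76)):print(k,line(onplane(ray,o,.045)[c][:,:2]))
E
```

```text
top [160 292] [ 0.62026345 -0.12155612] 178.40880232823028 0.2057033794997184 0.024164878263442997 ((622.0672607421875, -122.46019744873047), (24.050668716430664, 205.59713745117188), 88.7187271118164)
top [161 311] [ 0.61837313 -0.17764364] 178.57554027568773 0.2058455812385993 0.026488149912272465 ((619.2603149414062, -176.78604125976562), (25.860689163208008, 205.619140625), 89.15140533447266)
top [165 230] [0.60652033 0.06235549] -173.66181601971294 0.20880147739958818 0.025231855229723377 ((608.118408203125, 62.47681427001953), (208.81248474121094, 25.15982437133789), 6.415935039520264)
top [167 211] [0.5991076  0.11711159] -173.81218567585665 0.2079513233726747 0.024687049083917598 ((601.74365234375, 117.6314697265625), (207.9622039794922, 24.642911911010742), 6.3318657875061035)
green (array([0.71218226, 0.10333839]), np.float64(96.66591158613505), np.float64(0.08893757040733469), np.float64(0.008888164302247644))
blue (array([ 0.72894162, -0.15375289]), np.float64(89.46445180514147), np.float64(0.08950749588257156), np.float64(0.010510759813115621))
side [164 272] [0.59893953
[... 548 characters left out ...]
88.47328186035156)
side [233 301] [ 0.62364914 -0.17585333] 178.19297263048503 0.20972986470197325 0.025551361171193165 ((620.239013671875, -176.09507751464844), (23.55111312866211, 209.6690216064453), 89.25675201416016)
side [240 309] [ 0.63790402 -0.2012817 ] 178.65736443107195 0.16912125532936703 0.010765324738993736 ((639.4418334960938, -201.9147491455078), (10.745809555053711, 169.12277221679688), 88.6240463256836)
green (array([0.71134736, 0.100128  ]), np.float64(96.24449477979913), np.float64(0.09679290890648945), np.float64(0.008772509634185039))
blue (array([ 0.72974046, -0.15647529]), np.float64(89.06389346024181), np.float64(0.09583188018819691), np.float64(0.008566159187699535))
```

```bash
cat >> h.py <<'E'
HOME=[-1.131,0.469,-0.049,1.532,0.024,1.141,-0.082]
RACK={"blue":(np.array([.6245,-.1508]),np.radians(-1.4)),"green":(np.array([.609,.0902]),np.radians(6.4))}
def rot(a): # tool down, tool x along heading a
    c,s=np.cos(a),np.sin(a); return np.array([[c,s,0],[s,-c,0],[0,0,-1.]])
def pick_R(pos,a):
    q0=np.array(sense()["joint_pos"]);best=None
    for k in(0,np.pi):
        q=inverse_kinematics(pos,rot(a+k))
        if q is not None:
            c=np.abs(np.array(q)-q0).max()+.5*abs(q[6])
            if best is None or c<best[0]:best=(c,rot(a+k))
    return best[1]
def rk(col,x,y,z):
    o,a=RACK[col]; return np.r_[o+np.array([np.cos(a)*x-np.sin(a)*y,np.sin(a)*x+np.cos(a)*y]),z]
def st(t):
    s=sense();print(t,round(s["time_s"],1),s["position"].round(4),"gap",round(s["finger_gap"],4),"gf",np.round(s["gripper_force"],1),"F",np.round(s["wrist_force"],1),flush=True)
ZG=.063; UP=.25
def fetch(xy,a):
    p=np.r_[xy,UP];R=pick_R(p,a);command_gripper(.045);movep(p,R)
    move_l(np.r_[xy,ZG],feed=.2);command_gripper(.005,60);st("grip")
    move_l(np.r_[xy,UP],feed=.2);st("lift")
def stage(col,xs=-.168):
    a=RACK[col][1];p=rk(col,xs,0,UP);movep(p,pick_R(p,a));st("over")
    move_l(rk(col,xs,0,ZG+.03),feed=.2)
    hit=move_l(rk(col,xs,0,ZG-.002),feed=.04,until_force=5);st(f"down hit={hit}")
    command_gripper(.03);move_l(rk(col,xs,0,ZG),feed=.05);command_gripper(.005,60);st("regrip")
def slide(col,x,xs=-.168):
    move_l(rk(col,xs,0,ZG+.0015),feed=.05)
    hit=move_l(rk(col,x,0,ZG+.0015),feed=.07,until_force=20);st(f"slid hit={hit}")
    return hit
def release():
    p=np.array(sense()["position"]);p[2]-=.0015
    move_l(p,feed=.03);command_gripper(.028);p[2]=UP;move_l(p,feed=.15);st("released")
def park(): move_joints(HOME)
E
python3 - <<'E'
from h import *
for t in tiles():print(*t[:6])
t=[t for t in tiles() if t[0]=="blue" and t[1][1]<-.2][0]
fetch(t[1],np.radians(t[2]));stage("blue")
p,d=camera("side");cv2.imwrite("pics/s1.png",p[:,:,::-1])
E
```

```text
green [0.5938 0.3263] -166.1 0.068 0.014 107
green [0.514  0.1432] -171.4 0.041 0.012 47
green [ 0.4599 -0.3783] 126.1 0.067 0.012 96
blue [ 0.5903 -0.3136] 157.5 0.067 0.013 91
blue [ 0.5383 -0.0876] 179.0 0.04 0.006 21
blue [0.4532 0.3756] 83.7 0.07 0.012 107
grip 5.5 [ 0.5917 -0.3141  0.0641] gap 0.0111 gf 59.2 F [0.5 0.6 5.1]
lift 6.6 [ 0.5906 -0.313   0.2484] gap 0.0112 gf 58.4 F [-0.   0.1 -2.8]
over 7.5 [ 0.4575 -0.1473  0.2504] gap 0.0115 gf 58.3 F [ 0.2 -0.8 -1.2]
down hit=True 9.1 [ 0.4562 -0.1465  0.0639] gap 0.0113 gf 59.3 F [-1.1  0.6  4.4]
regrip 9.9 [ 0.4565 -0.1467  0.063 ] gap 0.0112 gf 58.3 F [-0.8  0.   0.5]
```

View pics/s1.png

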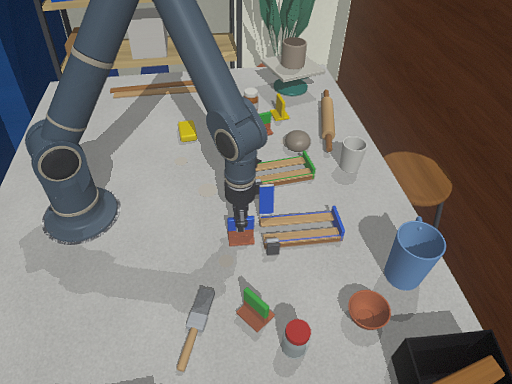

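The tile stands gripped and aligned in front of the blue mouth, around pixel (240,235), so I'll slide it in.

Run:
```python
from h import *
h=slide("blue",.058)
if not h:
    release();park()
    for t in tiles():print(*t[:6])
p,d=camera("side");cv2.imwrite("pics/s2.png",p[:,:,::-1])
```

```text
slid hit=False 13.6 [ 0.6824 -0.1522  0.0645] gap 0.0111 gf 61.6 F [-0.2  1.  -2.1]
released 15.6 [ 0.6819 -0.1519  0.2488] gap 0.0278 gf 0.0 F [-0.  -0.2  0.4]
green [0.5947 0.3266] -167.0 0.067 0.014 105
green [0.5129 0.1434] -173.0 0.038 0.011 46
green [ 0.4602 -0.3787] 125.8 0.067 0.012 95
blue [ 0.6819 -0.1521] 178.7 0.069 0.012 110
blue [ 0.5378 -0.0872] -179.4 0.037 0.006 17
blue [0.453 0.375] 83.2 0.07 0.012 110
```

View pics/s2.png

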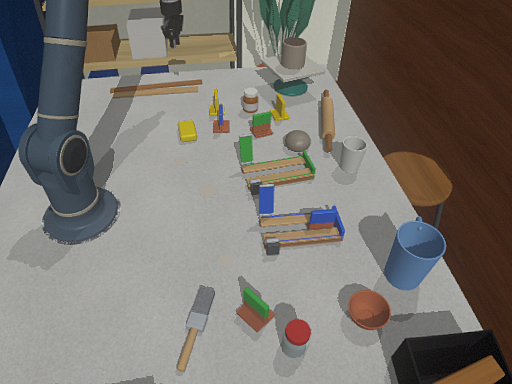

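The first blue tile is deep in the blue rack, around (322,218). Next come the green tile on the right and then the one on the left, with guards on each step.

```bash
cat >> h.py <<'E'
def do(col,near,x):
    t=min([t for t in tiles() if t[0]==col and t[3]>.055],key=lambda t:np.hypot(*(t[1]-near)))
    print(*t[:6])
    if np.hypot(*(t[1]-near))>.1: print("NOT FOUND");return False
    fetch(t[1],np.radians(t[2]))
    ok=lambda:.009<sense()["finger_gap"]<.014
    if not ok():print("LOST lift");return False
    stage(col)
    if not ok():print("LOST stage");return False
    if slide(col,x):print("BLOCKED");return False
    release();park()
    for t in tiles():print(*t[:6])
    return True
E
python3 - <<'E'
from h import *
do("green",[.46,-.379],.058) and do("green",[.594,.327],-.016)
E
```

```text
green [ 0.4605 -0.379 ] 126.5 0.067 0.013 95
grip 23.9 [ 0.461  -0.3793  0.0639] gap 0.0114 gf 59.2 F [-0.3  0.9  4.8]
lift 25.0 [ 0.4601 -0.3782  0.2487] gap 0.0114 gf 58.3 F [ 0.4  0.5 -2.3]
over 26.7 [0.4424 0.0706 0.2502] gap 0.0113 gf 58.3 F [-0.2 -0.3 -1.7]
down hit=True 28.3 [0.4416 0.0714 0.0637] gap 0.0114 gf 59.1 F [-0.5  0.2  3.4]
regrip 29.1 [0.4422 0.0714 0.0631] gap 0.0112 gf 58.6 F [ 0.4 -0.8  1.2]
slid hit=False 32.8 [0.6665 0.0967 0.0645] gap 0.0113 gf 58.3 F [ 0.5  0.6 -2.2]
released 34.7 [0.666  0.0968 0.2489] gap 0.0278 gf 0.0 F [-0.9 -0.2 -1.1]
green [0.6672 0.0958] -172.5 0.07 0.013 103
green [0.5935 0.326 ] -165.6 0.068 0.015 111
green [0.5136 0.1434] -169.1 0.041 0.012 50
blue [ 0.6816 -0.1551] 178.7 0.066 0.012 107
blue [ 0.5358 -0.0876] -179.1 0.04 0.003 19
blue [0.453  0.3749] 83.3 0.07 0.012 112
green [0.5936 0.3262] -165.6 0.068 0.014 107
grip 40.3 [0.5943 0.3268 0.0644] gap 0.0115 gf 59.4 F [-0.5  1.1  4.2]
lift 41.4 [0.5927 0.3256 0.2481] gap 0.0116 gf 58.5 F [ 0.2  0.  -2. ]
over 42.5 [0.4431 0.0727 0.2503] gap 0.0114 gf 58.4 F [ 0.1  0.8 -1.9]
down hit=True 44.2 [0.4415 0.0713 0.0641] gap 0.0114 gf 59.4 F [0.2 0.5 3.5]
regrip 45.0 [0.4421 0.0714 0.0631] gap 0.0113 gf 58.7 F [ 0.5 -1.1  1.3]
slid hit=False 47.6 [0.5928 0.0884 0.0645] gap 0.0113 gf 58.3 F [ 0.6  0.1 -2.8]
released 49.6 [0.5922 0.0883 0.2489] gap 0.028 gf 0.0 F [-0.1 -0.6 -0.7]
green [0.6308 0.0917] -173.4 0.142 0.013 207
green [0.5137 0.1428] -170.2 0.038 0.011 46
blue [ 0.6814 -0.1549] 178.0 0.069 0.012 107
blue [ 0.5385 -0.0876] 177.9 0.037 0.006 20
blue [0.453  0.3752] 83.6 0.07 0.012 107
```

Run:
```python
from h import *
do("blue",[.453,.375],-.016)
p,d=camera("side");cv2.imwrite("pics/s3.png",p[:,:,::-1])
```

```text
blue [0.4528 0.3746] 83.1 0.07 0.012 111
grip 54.6 [0.4534 0.375  0.0641] gap 0.0112 gf 59.4 F [-0.6 -0.9  5.5]
lift 55.7 [0.452  0.374  0.2485] gap 0.0116 gf 58.3 F [-0.1 -1.3 -2.9]
over 57.6 [ 0.4572 -0.1454  0.2499] gap 0.0116 gf 58.4 F [-0.1 -0.  -1.5]
down hit=True 59.2 [ 0.4562 -0.1465  0.0639] gap 0.0111 gf 59.3 F [-1.3  1.3  4.6]
regrip 60.1 [ 0.4565 -0.1467  0.063 ] gap 0.0114 gf 58.4 F [ 0.2 -0.5 -0.6]
slid hit=False 62.6 [ 0.6082 -0.1504  0.0645] gap 0.0115 gf 58.3 F [-0.2  0.6 -1.6]
released 64.6 [ 0.6077 -0.1501  0.249 ] gap 0.0275 gf 0.0 F [-0.2  0.  -0. ]
green [0.6306 0.0916] -173.3 0.143 0.013 209
green [0.5131 0.1434] -170.4 0.038 0.01 44
blue [ 0.6429 -0.1525] 176.9 0.14 0.016 228
blue [ 0.5355 -0.0877] -179.1 0.04 0.004 20
```

View pics/s3.png

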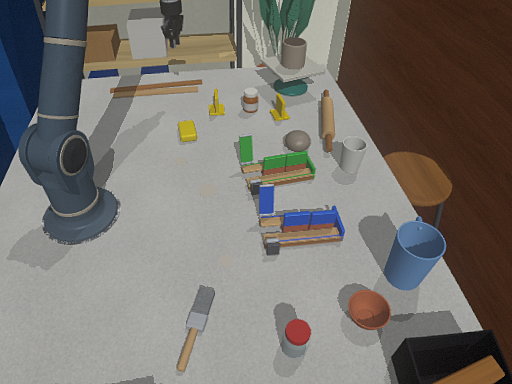

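All four tiles are in their racks: the greens near (285,163) and the blues near (310,221). Now the covers.

```bash
cat >> h.py <<'E'
def tip(col):
    a=RACK[col][1]+np.pi/2;p=rk(col,-.09,.12,UP);command_gripper(.0,20);movep(p,pick_R(p,a))
    move_l(rk(col,-.09,.12,.125),feed=.15)
    h=move_l(rk(col,-.09,.0,.125),feed=.08,until_force=15);st(f"tip hit={h}")
    move_l(rk(col,-.09,.0,.2),feed=.2)
def press(col):
    move_l(rk(col,-.09,-.02,.12),feed=.15);st("pre")
    h=move_l(rk(col,-.09,-.02,.054),feed=.025,until_force=22);st(f"press hit={h}")
    move_l(rk(col,-.09,-.02,UP),feed=.15)
def cov():
    p,X,ray,o=cloud("side")
    for k,m in masks(p).items():
        c,a=RACK[k];q=X[...,:2]-c;x=q@[np.cos(a),np.sin(a)];y=q@[-np.sin(a),np.cos(a)]
        s=m&(x>-.105)&(x<-.075)&(abs(y)<.1)&(X[...,2]>.02)
        if s.sum()>9:
            f=np.polyfit(y[s],X[...,2][s],1);print("cover",k,int(s.sum()),"y",np.percentile(y[s],[3,97]).round(3),"z",np.percentile(X[...,2][s],[3,97]).round(3),"ang",round(np.arctan(-f[0]),3))
    return p
E
python3 - <<'E'
from h import *
for c in("blue","green"): tip(c);press(c)
park();p=cov();cv2.imwrite("pics/s4.png",p[:,:,::-1])
for t in tiles():print(*t[:6])
E
```

```text
tip hit=False 73.0 [ 0.5346 -0.1479  0.125 ] gap 0.0003 gf 0.0 F [-0.5 -0.1 -0.4]
pre 74.2 [ 0.5342 -0.1687  0.12  ] gap 0.0001 gf 0.0 F [-0.  -0.5  0.3]
press hit=True 76.7 [ 0.5341 -0.1683  0.0569] gap 0.0002 gf 3.9 F [-1.4  0.7  6.7]
tip hit=False 82.3 [0.5195 0.0808 0.1249] gap 0.0001 gf 0.0 F [ 0.4  0.1 -0.4]
pre 83.6 [0.522  0.0604 0.1199] gap 0.0001 gf 0.0 F [-0.1 -0.9  0.1]
press hit=True 86.0 [0.5218 0.0606 0.0568] gap -0.0002 gf 4.1 F [-1.7  0.2  9.2]
cover green 120 y [-0.032  0.045] z [0.03  0.036] ang 0.007
cover blue 191 y [-0.033  0.045] z [0.031 0.035] ang 0.006
green [0.631  0.0917] -173.4 0.142 0.013 208
blue [ 0.643  -0.1526] 176.9 0.14 0.015 227
```

View pics/s4.png

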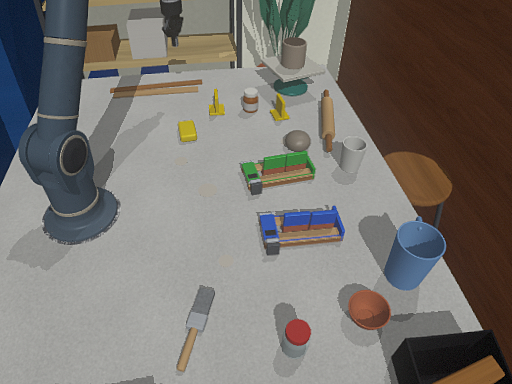

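Both covers lie flat at about 0.006 rad, blue near (270,230) and green near (250,170). The tiles are still in place and the arm is clear.

```bash
python3 -c "
from rig import *
print(finish_job())"
```

```text
the job is handed in; nothing more can be done
None
```

I handed the job in: all four tiles stand in the racks of their own colour and both covers are shut (about 0.006 rad in the last picture); the interface gave no verdict.

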